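Weigh a sealed case by hand and rack it as loaded or empty

TASK

Lift the sealed white case out of its stand and judge by its weight whether it is loaded (over 250 g) or empty (under 250 g); within 40 g of that, either answer will do. The stand and the rack let it be held only by different pairs of its faces, so stand it upright on the open bench, let go, and take it again the other way. Then set it, without dropping it, upright and fully down in the rack: in the left cell as the robot sees it if loaded, in the right cell if empty; leave the other loose things where they are.

Things in the scene. Friction and masses are not known exactly. Their poses are not given: they have to be found in the camera images.
- housing: the case: sealed white plastic box with a grey seam and round cap on top, 40 mm along its own x, 54 mm along its y, 62 mm tall, z up; origin at the centre of its underside. Mass 70 to 450 g, evenly spread, cannot be seen. Starts upright in the stand, axes parallel to the stand's. Either way round in the rack is fine.
- stand: fixed start holder, left or right of the robot: grey plate 120 (own x) x 95 x 10 mm, origin at the centre of its underside. The case stands on the plate's centre between two aluminium cheeks, 28 mm long in x, inner faces at y = +-29.5 mm, lips flared, tops 75 mm above the bench, past the case's top: fingers fit only on its faces 40 mm apart, closing along the stand's x.
- rack: fixed, on the side away from the stand: grey plate 120 (own x) x 165 x 10 mm, origin under its centre; x points away from the robot, y to its left, within 0.4 rad. A cell = two cheeks 40 mm long in x, 46 mm apart in y (56 at the flared lips), 75 mm tall, open front and back: the case fits only with its x along the rack's y, fingers on the faces 54 mm apart closing along the rack's x.
- cell_left (a point): on the top of the rack's plate, centre of the left cell's floor (10 mm above the bench; 37 mm to the rack's +y): for a loaded case. The case's origin belongs here.
- cell_right (a point): the same for the right cell (37 mm to the rack's -y): for an empty case.
- tape_roll: bystander: roll of dark tape lying flat, 55 mm across, 19 mm high, origin at the centre of its underside
- black_jar: bystander: black screw jar, 53 mm across, 62 mm high, origin at the centre of its underside
- clamp: bystander: steel artery clamp lying flat at the near edge of the bench, 143 x 53 x 6 mm. The bench between stand and rack, about x = 0.50, y = 0, is free (z = 0).
- bit_pot: bystander: small clear pot with bits in it, 40 mm across, 75 mm high, origin at the centre of its underside
There are look-alikes about, which are no part of the job. Leave any red look-alike of the housing alone.

How it is judged:
By the outcome, as a careful person would: the job done as asked, in the order asked, and still so for the second after the job is handed in, with the robot touching nothing.
It also fails if it takes over 53 s, if anything falls off the work surface, if the arm or the gripper's body presses on something with over 40 N, if the wrist force passes 120 N, or if a joint passes its speed limit or range.

ROBOT

A 6-joint arm with a two-finger parallel gripper is mounted at the origin on a cart in front of the work surface, level with it; the furniture and walls round the work are solid. World frame = base frame: x ahead of the robot, y to its left, z up, the work surface at z = 0. Lengths are in mm, angles in degrees, forces in N, time in s.
With the tool pointing down it reaches from about 300 to 1000 mm from the base axis. Payload 5.1 kg.
Tool frame: the origin (TCP) lies at the very end of the fingers, on their centre line; the grasp point (between the pads) lies 19 mm behind it; z points along the fingers, y is the line along which they close (so a half turn about z gives the same grasp; the last joint's range is limited). The gripper opens to 95 mm and grips with 3 to 60 N. Pads are 20 mm wide; open, the fingers measure 119 mm over their backs; the gripper's body (75 mm by 180 mm) begins 59 mm behind the grasp point.
Start: joints at [67.747, 7.093, 94.555, -0, 78.352, -4.733], TCP at [195.707, 619.825, 214.656] pointing down, gripper open.
Joint ranges: [-149.61, 149.61], [-58.7, 133.49], [1.44, 155.28], [-77.14, 257.14], [18.33, 153.61], [-166.67, 166.67]. Speed limits (degrees/s): [147.25, 147.25, 180, 180, 180, 180].

INTERFACE

Orientations are given as [roll, pitch, yaw] about the fixed x, y, z axes, in that order (R = Rz(yaw) Ry(pitch) Rx(roll)).
In Python, from rig import * gives the robot as it stands. The module is installed in compiled form; this text tells all that it offers.
- The arm moves only by the tool jog_arm, never from a script. Its argument "increments" is a list that holds one entry, the list of rows, each a list of 4 numbers: the shift along the tool's x, y, z in units of 1000 mm (1.0 is 1000 mm), then the turn about the tool's z in units of 0.5 rad (1.0 is 0.5 rad). In form: [[[dx, dy, dz, yaw], ...]]. A call has 1 to 8 rows; each row shifts and turns the commanded pose from where the row before left it, along the tool's axes as they then stand; what a row does not reach is not made up. A row lasts 1/8 s, in which the tool goes at most 62.5 mm and 10.7 degrees, less where a joint would pass 70% of its speed; a pose out of reach is approached as far as the arm can. A call with a number of a shift or a turn outside -1 to 1 is refused whole. A call with a gripper value outside its range is refused whole. "gripper" is the closure, from 0 (fully open) to 1 (shut), set as the call begins (left out, the last holds). The fingers move at their own pace and stop on an object; "force" is the grip in N (left out, the last holds). Time passes only in rows, so rows that do not move let the fingers close. It gives the time, the measured TCP pose, the force, the opening and the grip force at its end, in the units of the state.
- read_state(): the state, without advancing time (a new reading comes with each control period).
- camera(name): name is "scene" or "top" or "wrist"; returns a dict with "image" (384x512x3 uint8, blue, green, red), "range_z" (384x512 float32, mm along the optical axis (not along the pixel's ray), 0 where there is no reading), "fx", "fy", "cx", "cy" (pixels), "k1" (the pictures are not rectified: a ray, as slopes to the right and down, at radius r is drawn at 1 + k1 r^2 times it, then the intrinsics apply), "rvec" (rotation vector, rad) and "tvec" (3), from world to camera coordinates, as OpenCV has them; the wrist camera has in their place "mount" (4x4, takes a point from camera to tool coordinates, whose origin is the TCP and whose axes are the flange's). Camera axes: x right, y down, z forward; pixel columns grow to the right and rows downward; lengths in mm; the calibration is good to about 2 mm. A picture is of the moment at which its call begins: read the wrist's pose just before it.
- close_job(): hands the job in; it is judged then, once.
The state is a dict: "t": time; "q": joint angles; "qvel": joint speeds; "effort": joint torques, N m; "ee_pos": TCP position; "tcp_rot": TCP orientation; "ft_force": force on the tool from outside, world axes, zero at the start; "moment": the same for the moment, N m; "gripper_width": opening from 0.0 (shut) to 1.0 (fully open); "grasp_force": force on a finger pad.
Only numpy, scipy, OpenCV 4.12 (cv2) and the standard library are available. Lean on these libraries where they do the work, as an engineer would, in place of code of your own. Each camera call takes 0.05 s, during which the arm holds its last target. There are 200 camera calls.

## Working session

There is one attempt and no reset: what is moved stays moved. The work goes in short steps, Python scripts to look and compute and a tool call to move; the robot and the scene stay as the last step left them, time stands still between calls to the robot, and variables do not carry over. Pictures are saved under pics/ and viewed, at most 10 in all, crops included, and the job is handed in when it is done.

Besides the shell and the picture viewer there is one more tool, called after "Call:" as a command line: name --argument value ..., lists and objects as JSON in quotes. jog_arm: Moves the arm, as the interface text tells. Its arguments: {"type":"object","properties":{"increments":{"type":"array"},"gripper":{"type":"number"},"force":{"type":"number"}},"required":["increments"]}

```bash
mkdir -p pics; cat > h.py <<'E'
from rig import *
import numpy as np, cv2, pickle
def grab(n):
    s=read_state(); c=camera(n); c['state']=s; pickle.dump(c,open(f'pics/{n}.pkl','wb')); return c
def load(n): return pickle.load(open(f'pics/{n}.pkl','rb'))
def pose(c):
    """R,t camera->world"""
    if 'mount' in c and c.get('mount') is not None:
        from scipy.spatial.transform import Rotation as Ro
        s=c['state']; R=Ro.from_euler('xyz',s['tcp_rot'],degrees=True).as_matrix(); M=np.array(c['mount'])
        return R@M[:3,:3], R@M[:3,3]+np.array(s['ee_pos'])
    R=cv2.Rodrigues(np.array(c['rvec'],float))[0]; return R.T, -R.T@np.array(c['tvec'],float).ravel()
def slopes(c,uv):
    uv=np.atleast_2d(np.array(uv,float)); d=np.c_[(uv[:,0]-c['cx'])/c['fx'],(uv[:,1]-c['cy'])/c['fy']]; s=d.copy()
    for _ in range(20): s=d/(1+c['k1']*(s**2).sum(1,keepdims=True))
    return s
def plane(c,uv,z):
    R,t=pose(c); d=np.c_[slopes(c,uv),np.ones(len(np.atleast_2d(uv)))]@R.T
    return t+d*((z-t[2])/d[:,2])[:,None]
def depthpts(c):
    H,W=c['range_z'].shape; u,v=np.meshgrid(np.arange(W),np.arange(H))
    s=slopes(c,np.c_[u.ravel(),v.ravel()]); z=c['range_z'].ravel()
    R,t=pose(c); P=np.c_[s*z[:,None],z]@R.T+t; P[z==0]=np.nan
    return P.reshape(H,W,3)
E
python3 - <<'E'
from h import *
s=read_state();print(s)
a=grab('top');b=grab('scene')
for c in(a,b):
    R,t=pose(c);print(t.round(),R[:,2].round(2),c['fx'],c['k1'])
im=np.vstack([a['image'],b['image']]);cv2.imwrite('pics/a.png',cv2.resize(np.hstack([a['image'],b['image']]),(800,300),interpolation=cv2.INTER_AREA));cv2.imwrite('pics/top1.png',a['image'])
P=depthpts(a);print(np.nanmin(P.reshape(-1,3),0),np.nanmax(P.reshape(-1,3),0))
# height map
x=np.isfinite(P[...,2])
E
```

```text
{'t': 0.0, 'q': array([ 6.77468566e+01,  7.13260008e+00,  9.46334966e+01,  9.87034154e-04,
        7.83519260e+01, -4.73220072e+00]), 'qvel': array([-0.01069768, -0.04532415,  0.09128785, -0.03274438,  0.07923488,
        0.10633296]), 'effort': array([-2.10592657e-05, -4.17591584e+01, -3.59935820e+01,  7.74183311e-02,
        4.93739848e-02, -1.86083325e-04]), 'ee_pos': array([195.46005732, 619.24331516, 213.40321195]), 'tcp_rot': array([-1.79882459e+02, -1.06997041e-02,  1.62478846e+02]), 'ft_force': array([-0.16121853, -0.12217621,  0.25962819]), 'moment': array([ 0.03123967, -0.01457459, -0.00954044]), 'grasp_force': 0.0, 'gripper_width': 1.0024378162153051}
[ 375.   17. 1147.] [ 0.15  0.   -0.99] 476.6472860853225 0.06862164285108434
[ 108. -429.  650.] [ 0.5   0.52 -0.69] 356.661195092011 -0.02884245231121082
[ -63.04244695 -976.2235559  -794.33524234] [ 975.87386122 1014.27430625  624.76797004]
```

View pics/a.png

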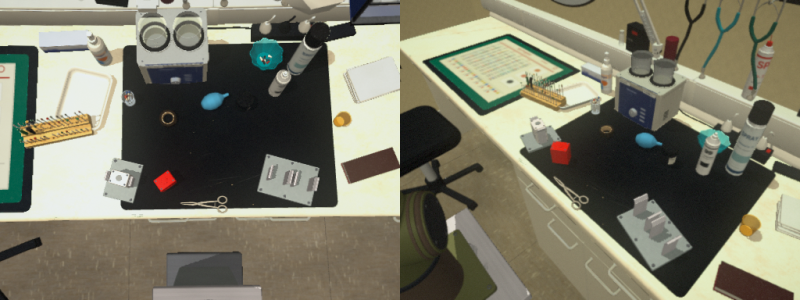

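View pics/top1.png

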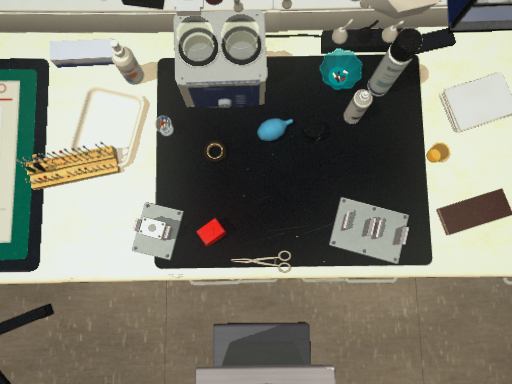

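The top view shows the stand with the case at about (158,231), the rack at (370,231), the red look-alike at (210,231) and the clamp at (262,261). The jar, tape and pot are further back, and the bench between stand and rack is clear.

```bash
cat > m.py <<'E'
from h import *
def rects(c,P,roi,zlo,zhi,maxsat=60,vlo=60,vhi=256,amin=40):
    hsv=cv2.cvtColor(c['image'],cv2.COLOR_BGR2HSV)
    m=(P[...,2]>zlo)&(P[...,2]<zhi)&(hsv[...,1]<maxsat)&(hsv[...,2]>=vlo)&(hsv[...,2]<vhi)
    m&=(P[...,0]>roi[0])&(P[...,0]<roi[1])&(P[...,1]>roi[2])&(P[...,1]<roi[3])
    n,l,st,ce=cv2.connectedComponentsWithStats(m.astype(np.uint8))
    out=[]
    for i in range(1,n):
        if st[i,4]<amin: continue
        p=P[l==i]; z=np.median(p[:,2]); v,u=np.where(l==i)
        w=plane(c,np.c_[u,v],z)
        r=cv2.minAreaRect(w[:,:2].astype(np.float32)); out.append((st[i,4],z.round(1),np.round(r[0],1),np.round(r[1],1),round(r[2],1),np.round(ce[i])))
    return out
E
python3 - <<'E'
from m import *
for n in('top','scene'):
    c=load(n);P=depthpts(c)
    print(n,'bench z',np.nanmedian(P[(abs(P[...,0]-500)<60)&(abs(P[...,1])<80)],0))
    for nm,roi in(('stand',(150,450,100,420)),('rack',(150,520,-480,-130))):
        for lab,zr in(('plate',(5,16)),('top',(55,90))):
            for r in rects(c,P,roi,*zr): print(nm,lab,*r)
im=[]
a=load('top')['image'];b=load('scene')['image']
big=lambda i,x,y,w,h:cv2.resize(i[y:y+h,x:x+w],(400,300),interpolation=cv2.INTER_CUBIC)
cv2.imwrite('pics/b.png',np.vstack([np.hstack([big(a,115,190,80,60+15),big(a,320,185,100,75)]),np.hstack([big(b,145,130,100,75),big(b,265,235,120,90)])]))
E
```

```text
top bench z [ 4.99492968e+02  8.28440868e-02 -3.24234747e-01]
stand plate 681 9.7 [435.2 256.1] [95.  53.8] 75.1 [155. 247.]
stand top 41 70.9 [445.3 234.1] [40.3  6.7] 89.0 [159. 237.]
rack plate 2771 9.7 [ 460.  -254.4] [165.1 121.4] 73.9 [369. 231.]
rack top 69 73.6 [ 478.8 -191.7] [ 8.1 40.3] 73.6 [347. 220.]
rack top 110 71.4 [ 463.8 -244.5] [13.9 40.5] 73.2 [371. 226.]
rack top 65 74.6 [ 457.7 -261.3] [ 7.9 40. ] 74.5 [379. 228.]
rack top 140 71.2 [ 443.2 -314.6] [17.4 41.4] 72.5 [403. 235.]
scene bench z [ 4.96948337e+02 -5.93312669e+00  3.67491380e-01]
stand plate 412 10.6 [432.4 255.7] [99.8 55.4] 75.9 [167. 182.]
stand top 65 69.2 [447.6 234.6] [58.1 17.5] 75.2 [173. 166.]
rack plate 3372 10.0 [ 459.6 -253.4] [165.7 122.5] 74.3 [323. 304.]
rack plate 68 10.0 [ 455.6 -459. ] [ 4.5 43.5] 18.1 [417. 374.]
rack top 182 69.3 [ 477.2 -192.4] [21.6 47.2] 73.8 [308. 255.]
rack top 102 73.4 [ 458.3 -247.1] [ 8.9 49.5] 74.3 [324. 277.]
rack top 192 69.4 [ 456.2 -262.9] [17.5 49.5] 73.8 [330. 284.]
rack top 118 74.8 [ 439.  -316.1] [ 8.6 49.6] 74.4 [348. 307.]
```

View pics/b.png

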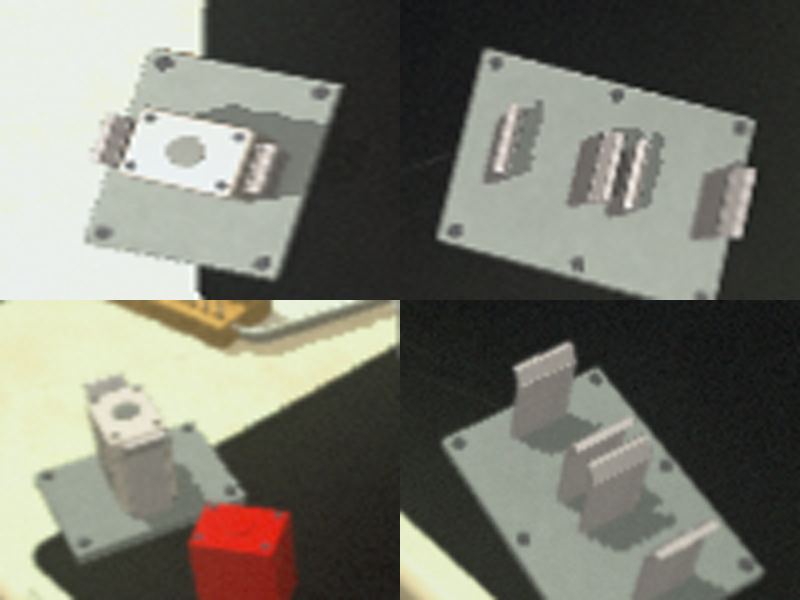

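The crops show the case with its cap in the stand, the cheeks at its ±y ends, and the rack's four cheeks, both cells empty. My ROI cut the stand off at x=450, so I'll widen it.

```bash
python3 - <<'E'
from m import *
for n in('top','scene'):
    c=load(n);P=depthpts(c)
    roi=(350,560,180,340)
    for r in rects(c,P,roi,5,16): print(n,'plate',*r)
    for r in rects(c,P,roi,60,90,vlo=0): print(n,'top',*r)
    for r in rects(c,P,roi,64,74,vlo=200): print(n,'white',*r)
    for r in rects(c,P,(300,900,-480,500),3,90,maxsat=256,vlo=0,amin=60): print(n,'all',*r)
    hsv=cv2.cvtColor(c['image'],cv2.COLOR_BGR2HSV)
    m=(P[...,0]>350)&(P[...,0]<560)&(P[...,1]>150)&(P[...,1]<340)&(P[...,2]>62)
    print(np.percentile(P[m][:,2],[5,25,50,75,95]))
E
```

```text
top plate 1407 9.8 [466.5 248. ] [ 95.4 119.3] 75.7 [158. 231.]
top top 546 71.7 [468.1 249.1] [79.1 39.5] 73.9 [151. 228.]
top white 276 71.2 [467.9 248.4] [51.7 38.1] 74.3 [152. 228.]
top all 1281 24.0 [ 857.1 -201. ] [102.8 103.6] 55.4 [341.  69.]
top all 753 38.2 [884.1 426.8] [149.   35.5] 90.0 [82. 58.]
top all 338 47.4 [844.4 306.9] [59.9 51.3] 34.0 [133.  74.]
top all 363 50.8 [ 805.4 -287.5] [54.6 60. ] 58.1 [378.  85.]
top all 3223 20.9 [689. 394.] [183.7 294.9] 58.2 [ 90. 147.]
top all 751 39.1 [ 745.6 -455.3] [ 52.6 118.1] 89.4 [453. 106.]
top all 936 56.5 [768.1  86.9] [ 34.7 194.7] 1.0 [224. 101.]
top all 242 50.0 [ 736.3 -219.4] [45.4 51. ] 55.3 [352. 114.]
top all 275 42.0 [713.7 228.9] [51.9 42.3] 23.9 [164. 126.]
top all 533 39.4 [704.5 -33.4] [51.7 97.6] 19.6 [272. 129.]
top all 477 60.7 [ 693.5 -124.1] [51.6 60.7] 88.4 [313. 129.]
top all 272 17.0 [654.  113.6] [56.  54.8] 89.2 [214. 151.]
top all 296 27.5 [ 641.8 -422.5] [52.1 48.8] 88.7 [439. 152.]
top all 3605 10.3 [ 460.6 -256.8] [175.9 124.2] 72.2 [370. 230.]
top all 745 20.4 [ 485.6 -452.6] [69.1 71.1] 14.0 
[... 648 characters left out ...]
ll 1985 27.5 [451.9 212.6] [284.8 127.9] 84.0 [187. 180.]
scene all 239 17.0 [650.2 109.6] [65.1 55.9] 45.7 [264. 167.]
scene all 1050 42.5 [ 803.6 -220.5] [222.9 102.1] 30.0 [397. 192.]
scene all 1043 40.5 [701.2 -83.7] [166.  100.4] 83.5 [331. 189.]
scene all 674 49.0 [ 804.6 -298.2] [117.   53.2] 12.5 [431. 208.]
scene all 237 4.3 [379.7   2.6] [ 51.3 142.7] 8.4 [219. 248.]
scene all 4779 10.6 [ 462.  -241.2] [192. 123.] 74.7 [324. 298.]
scene all 764 40.1 [ 731.6 -460. ] [138.7  40.8] 0.3 [492. 268.]
scene all 580 27.6 [ 639.9 -417. ] [46.8 72.7] 83.0 [447. 287.]
scene all 1416 20.8 [ 481.7 -455.5] [77.2 67.8] 14.0 [423. 358.]
[64.41008306 71.02272225 72.60964147 73.69649296 76.18703336]
```

Call:
jog_arm --increments '[[[0,0,0,0.37],[0,0,0,0.37],[0,0,0,0.37],[0,0,0,0.37],[0,0,0,0.37],[0,0,0,0.37],[0,0,0,0.37],[0,0,0,0.37]]]' --gripper 0

```text
t: 1.1
ee_pos: [195.5, 619.5, 213.9]
tcp_rot: [-180.0, 0.1, 77.3]
ft_force: [-1.3, -0.8, -0.0]
gripper_width: 0.997
grasp_force: 0.0
```

```bash
cat > go.py <<'E'
import sys
from h import *
from scipy.spatial.transform import Rotation as Ro
def go(x,y,z,yaw):
    s=read_state(); R=Ro.from_euler('xyz',s['tcp_rot'],degrees=True).as_matrix()
    d=R.T@(np.array([x,y,z])-s['ee_pos']); e=(yaw-s['tcp_rot'][2]+90)%180-90   # half turn symmetric
    print('t',round(s['t'],2),'pos',s['ee_pos'].round(1),'rot',s['tcp_rot'].round(2),'q',s['q'].round(0),'tool shift mm',d.round(1),'turn units',round(-np.radians(e)/.5,3),'F',s['ft_force'].round(2),'w',round(s['gripper_width']*95,1),'g',round(s['grasp_force'],1))
if __name__=='__main__': go(*map(float,sys.argv[1:5]))
E
python3 go.py 466.5 248 180 75.5
```

```text
t 1.1 pos [195.5 619.5 213.9] rot [-1.7999e+02  8.0000e-02  7.7330e+01] q [68.  7. 95. -0. 78. 80.] tool shift mm [-303.   345.8   34.2] turn units 0.064 F [-1.32 -0.78 -0.03] w 94.7 g 0.0
```

Call:
jog_arm --increments '[[[-0.038,0.043,0.004,0],[-0.038,0.043,0.004,0],[-0.038,0.043,0.004,0],[-0.038,0.043,0.004,0],[-0.038,0.043,0.004,0],[-0.038,0.043,0.004,0],[-0.038,0.043,0.004,0],[-0.038,0.045,0.006,0.064]]]'

```text
t: 2.1
ee_pos: [469.5, 247.4, 180.4]
tcp_rot: [180.0, -0.0, 75.8]
ft_force: [0.3, 0.8, 1.0]
gripper_width: 1.0
grasp_force: 0.0
```

```bash
python3 - <<'E'
from m import *
c=grab('wrist');P=depthpts(c)
for r in rects(c,P,(350,560,150,340),5,16,amin=300): print('plate',*r)
for r in rects(c,P,(350,560,150,340),64,80,vlo=0,amin=100): print('top',*r)
for r in rects(c,P,(350,560,150,340),64,80,vlo=190,amin=100): print('white',*r)
cv2.imwrite('pics/w1.png',c['image'])
E
python3 go.py 466.5 248 25 75.5
```

```text
plate 6723 9.6 [466.8 251.6] [ 94.3 118.5] 75.8 [256. 162.]
top 361 74.2 [474.9 285.3] [ 8.3 27.5] 75.8 [254. 144.]
top 3165 71.6 [466.2 244.6] [68.6 39.3] 74.6 [256. 187.]
white 163 75.2 [475.7 286.9] [ 3.3 26.5] 75.8 [255. 142.]
white 2060 71.5 [467.8 250.9] [52.3 38.3] 73.3 [257. 182.]
t 2.15 pos [472.7 242.2 179.4] rot [179.86   0.24  75.47] q [ 21.  -7. 112.  -0.  75.  36.] tool shift mm [  4.8  -7.8 154.4] turn units -0.001 F [ 2.41 -3.57 -0.31] w 95.1 g 0.0
```

View pics/w1.png

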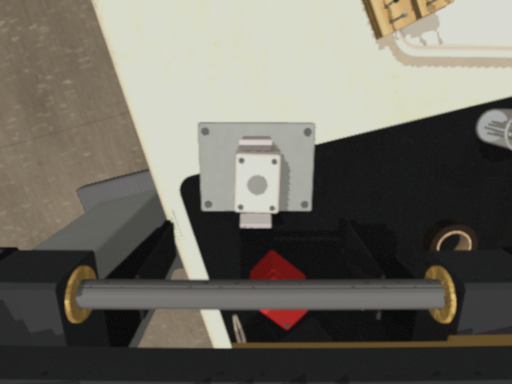

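The wrist view shows the case in the stand at (257,183), square to the image, with the fingers straddling it along the closing axis. The arm was still settling.

Call:
jog_arm --increments '[[[0,0,0.02,0],[0,0,0.03,0],[0,0,0.03,0],[0,0,0,0],[0,0,0,0],[0,0,0,0]]]'

```text
t: 2.9
ee_pos: [469.6, 249.9, 102.3]
tcp_rot: [179.9, -0.1, 75.9]
ft_force: [-0.5, -0.2, 0.3]
gripper_width: 1.002
grasp_force: 0.0
```

```bash
python3 go.py 467 249 26 75.3; python3 - <<'E'
from m import *
c=grab('wrist');P=depthpts(c)
for r in rects(c,P,(350,560,150,340),64,80,vlo=190,amin=100): print('white',*r)
for r in rects(c,P,(350,560,150,340),5,16,amin=300): print('plate',*r)
E
```

```text
t 2.9 pos [469.6 249.9 102.3] rot [ 1.7988e+02 -1.0000e-01  7.5890e+01] q [ 22.  -2. 116.   0.  67.  36.] tool shift mm [-1.6 -2.5 76.3] turn units 0.021 F [-0.54 -0.22  0.34] w 95.2 g 0.0
white 268 75.3 [475.8 287.2] [ 3.1 26.6] 75.9 [254. 164.]
white 2880 71.5 [469.3 255.6] [42.6 37.7] 73.8 [257. 210.]
plate 10542 9.6 [466.8 251.5] [ 94.5 118.7] 75.9 [255. 182.]
```

Call:
jog_arm --increments '[[[0,-0.003,0.02,0],[0,0,0.03,0],[0,0,0.026,0],[0,0,0,0],[0,0,0,0]]]'

```text
t: 3.58
ee_pos: [466.3, 249.9, 25.0]
tcp_rot: [180.0, -0.0, 75.8]
ft_force: [0.2, 0.1, 0.6]
gripper_width: 0.995
grasp_force: 0.0
```

```bash
python3 go.py 467 249.5 26 75.8;python3 - <<'E'
from h import *
f=[]
for i in range(8): camera('top'); f.append(read_state()['ft_force'])
print(np.mean(f,0),np.std(f,0))
E
```

```text
t 3.58 pos [466.3 249.9  25. ] rot [ 1.7997e+02 -2.0000e-02  7.5840e+01] q [ 22.   3. 118.   0.  58.  37.] tool shift mm [-0.2  0.8 -1. ] turn units 0.002 F [0.16 0.09 0.61] w 94.5 g 0.0
[0.19106597 0.30574287 0.0924655 ] [0.35838888 0.30361988 0.35556004]
```

Call:
jog_arm --increments '[[[0,0,0,0],[0,0,0,0],[0,0,0,0],[0,0,0,0],[0,0,0,0],[0,0,0,0],[0,0,0,0]]]' --gripper 1 --force 25

```text
t: 4.85
ee_pos: [466.1, 249.8, 24.7]
tcp_rot: [180.0, -0.0, 75.8]
ft_force: [0.4, 0.5, -1.2]
gripper_width: 0.422
grasp_force: 24.8
```

Call:
jog_arm --increments '[[[0,0,-0.01,0],[0,0,-0.02,0],[0,0,-0.03,0],[0,0,-0.03,0],[0,0,-0.03,0],[0,0,0,0],[0,0,0,0],[0,0,0,0]]]'

```text
t: 5.85
ee_pos: [464.8, 249.2, 142.6]
tcp_rot: [-179.8, 0.1, 75.8]
ft_force: [0.0, -0.3, -1.6]
gripper_width: 0.423
grasp_force: 24.8
```

```bash
python3 - <<'E'
from h import *
f=[]
for i in range(24): camera('top'); f.append(read_state()['ft_force'])
print(np.mean(f,0),np.std(f,0),'g',-np.mean(f,0)[2]/9.81*1000)
E
python3 go.py 500 0 145 75.8
```

```text
[-0.04984129 -0.2998435  -1.41594096] [0.44251786 0.55838795 0.48366255] g 144.33648891909493
t 7.05 pos [466.  249.7 144.6] rot [-180.      0.     75.85] q [ 22.  -5. 114.  -0.  71.  37.] tool shift mm [-233.8   94.1   -0.4] turn units 0.002 F [-0.85 -0.99 -1.31] w 39.8 g 24.8
```

Weight about 145–150 g, so it is empty and goes in the right cell. Next I move to the open bench.

Call:
jog_arm --increments '[[[-0.015,0.006,0,0],[-0.03,0.012,0,0],[-0.04,0.016,0,0],[-0.04,0.016,0,0],[-0.04,0.016,0,0],[-0.035,0.014,0.01,0],[-0.024,0.01,0.02,0],[-0.01,0.004,0.02,0]]]'

```text
t: 8.05
ee_pos: [500.0, -2.6, 94.5]
tcp_rot: [179.9, 0.0, 75.7]
ft_force: [-0.3, -0.3, -1.6]
gripper_width: 0.421
grasp_force: 24.8
```

Call:
jog_arm --increments '[[[0,0,0.02,0],[0,0,0.03,0],[0,0,0.015,0],[0,0,0,0],[0,0,0,0],[0,0,0,0]]]'

```text
t: 8.8
ee_pos: [501.0, -0.3, 31.0]
tcp_rot: [179.9, -0.0, 75.9]
ft_force: [0.4, 0.8, -1.4]
gripper_width: 0.419
grasp_force: 24.8
```

```bash
python3 go.py 500 0 15 75.8; python3 - <<'E'
from h import *
p=[]
for i in range(6): camera('top'); p.append(read_state()['ee_pos'])
print(np.mean(p,0),np.std(p,0))
E
```

```text
t 8.8 pos [ 5.01e+02 -3.00e-01  3.10e+01] rot [ 1.7986e+02 -2.0000e-02  7.5860e+01] q [ -6.  -1. 122.  -0.  59.   8.] tool shift mm [ 0.  -1.1 16. ] turn units 0.002 F [ 0.4   0.82 -1.44] w 39.8 g 24.8
[ 5.00430822e+02 -1.39601007e-01  3.03816715e+01] [0.27275971 0.04365146 0.33096843]
```

Call:
jog_arm --increments '[[[0,0,0.008,0],[0,0,0.006,0],[0,0,0.001,0],[0,0,0,0],[0,0,0,0],[0,0,0,0]]]'

```text
t: 9.85
ee_pos: [499.7, -0.1, 14.5]
tcp_rot: [-180.0, 0.0, 75.8]
ft_force: [-1.6, 0.2, 0.0]
gripper_width: 0.42
grasp_force: 24.8
```

```bash
python3 - <<'E'
from h import *
p=[]
for i in range(6): camera('top'); s=read_state(); p.append([*s['ee_pos'],s['ft_force'][2]])
print(np.mean(p,0),np.std(p,0))
E
```

```text
[ 4.99883410e+02 -1.59239397e-01  1.45213088e+01 -1.41576508e+00] [0.04297891 0.02316103 0.01528701 0.82948163]
```

Call:
jog_arm --increments '[[[0,0,0.001,0],[0,0,0,0],[0,0,0,0]]]'

```text
t: 10.52
ee_pos: [500.0, -0.2, 14.5]
tcp_rot: [-180.0, 0.0, 75.8]
ft_force: [-3.9, 0.4, 5.6]
gripper_width: 0.42
grasp_force: 24.8
```

```bash
python3 - <<'E'
from h import *
p=[]
for i in range(6): camera('top'); s=read_state(); p.append([*s['ee_pos'],s['ft_force'][2]])
print(np.mean(p,0),np.std(p,0))
E
```

```text
[ 4.99978428e+02 -1.67539186e-01  1.45030993e+01  5.66229441e+00] [0.01065646 0.00770465 0.01141382 0.74591903]
```

Contact is made, at about 6 N. I release, rise, turn a quarter and look.

Call:
jog_arm --increments '[[[0,0,0,0],[0,0,0,0],[0,0,0,0],[0,0,0,0],[0,0,-0.01,0],[0,0,-0.03,0],[0,0,-0.04,0],[0,0,-0.04,0]]]' --gripper 0

```text
t: 11.82
ee_pos: [499.9, -0.1, 135.5]
tcp_rot: [180.0, -0.0, 75.8]
ft_force: [0.3, 0.6, 0.2]
gripper_width: 0.998
grasp_force: 0.0
```

Call:
jog_arm --increments '[[[0,0,-0.03,-0.35],[0,0,0,-0.35],[0,0,0,-0.35],[0,0,0,-0.35],[0,0,0,-0.35],[0,0,0,-0.35],[0,0,0,-0.35],[0,0,0,-0.35]]]'

```text
t: 12.82
ee_pos: [500.0, -0.1, 164.4]
tcp_rot: [180.0, 0.0, 156.4]
ft_force: [-0.0, 0.1, -0.1]
gripper_width: 1.001
grasp_force: 0.0
```

Call:
jog_arm --increments '[[[0,0,0,-0.34],[0,0,0,0],[0,0,0,0],[0,0,0,0],[0,0,0,0]]]'

```text
t: 13.45
ee_pos: [499.9, -0.1, 163.7]
tcp_rot: [-180.0, -0.0, 165.8]
ft_force: [0.5, 0.3, 0.6]
gripper_width: 0.999
grasp_force: 0.0
```

```bash
python3 go.py 500 0 15 165.8; python3 - <<'E'
from m import *
for n in('wrist','top'):
    c=grab(n);P=depthpts(c)
    for r in rects(c,P,(420,580,-70,70),50,80,vlo=0,amin=60): print(n,'case',*r)
    for r in rects(c,P,(420,580,-70,70),50,80,vlo=190,amin=60): print(n,'white',*r)
    for r in rects(c,P,(350,560,-390,-130),5,16,amin=200): print(n,'rackplate',*r)
cv2.imwrite('pics/w2.png',np.hstack([cv2.resize(load(n)['image'],(400,300)) for n in('wrist','top')]))
E
```

```text
t 13.45 pos [ 4.999e+02 -1.000e-01  1.637e+02] rot [-180.     -0.    165.76] q [ -6. -10. 116.  -0.  74. -82.] tool shift mm [-1.000e-01  2.000e-01  1.487e+02] turn units -0.001 F [0.52 0.26 0.63] w 94.9 g 0.0
wrist case 2923 61.5 [498.8   0.6] [53.4 41.5] 74.8 [259. 186.]
wrist white 1702 61.4 [499.5   1.1] [51.4 37.3] 74.5 [262. 182.]
wrist rackplate 7648 9.5 [ 468.4 -223.7] [111.3 120. ] 74.0 [ 51. 191.]
top case 118 61.4 [485.6   3.6] [53.2 11.7] 75.1 [260. 218.]
top white 88 61.7 [486.5   2.8] [51.   9.5] 75.0 [261. 218.]
top rackplate 2914 9.8 [ 461.  -254.2] [166.1 119.7] 73.9 [368. 230.]
```

View pics/w2.png

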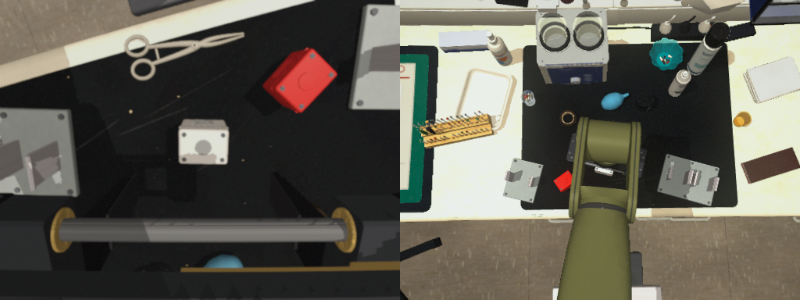

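The case stands upright on the bench, at (205,143) in the wrist half of the picture, centred between the fingers. I take it by the 54 mm faces.

Call:
jog_arm --increments '[[[0,0,0.02,0],[0,0,0.04,0],[0,0,0.04,0],[0,0,0.03,0],[0,0,0.018,0],[0,0,0,0],[0,0,0,0],[0,0,0,0]]]'

```text
t: 14.55
ee_pos: [501.2, -0.3, 17.2]
tcp_rot: [180.0, 0.2, 165.8]
ft_force: [0.8, 0.2, -0.0]
gripper_width: 1.0
grasp_force: 0.0
```

Call:
jog_arm --increments '[[[0,0,0,0],[0,0,0,0],[0,0,0,0],[0,0,0,0],[0,0,0,0],[0,0,0,0]]]' --gripper 1 --force 25

```text
t: 15.3
ee_pos: [499.9, -0.1, 15.6]
tcp_rot: [-180.0, -0.0, 165.8]
ft_force: [0.6, 1.5, -0.1]
gripper_width: 0.568
grasp_force: 24.9
```

Call:
jog_arm --increments '[[[0,0,-0.01,0],[0,0,-0.03,0],[0,0,-0.04,0],[0,0,-0.04,0],[0,0,-0.03,0],[0,0,-0.01,0],[0,0,0,0.2],[0,0,0,0.3]]]'

```text
t: 16.3
ee_pos: [499.1, -0.0, 174.5]
tcp_rot: [-180.0, -0.1, 151.2]
ft_force: [-0.9, -0.3, -1.6]
gripper_width: 0.57
grasp_force: 24.9
```

Call:
jog_arm --increments '[[[0,0,0,0.35],[0,0,0,0.35],[0,0,0,0.35],[0,0,0,0.35],[0,0,0,0.35],[0,0,0,0.35],[0,0,0,0.35],[0,0,0,0.25]]]'

```text
t: 17.3
ee_pos: [499.0, -0.0, 174.1]
tcp_rot: [-179.8, 0.0, 73.9]
ft_force: [0.6, 0.9, -1.8]
gripper_width: 0.57
grasp_force: 24.9
```

```bash
python3 - <<'E'
from h import *
f=[]
for i in range(10): camera('wrist'); f.append(read_state()['ft_force'])
print(np.mean(f,0),'g',-np.mean(f,0)[2]/9.81*1000)
E
python3 go.py 450 -289.8 165 73.9
```

```text
[-0.01533174 -0.12791977 -1.63547721] g 166.71531226186897
t 17.8 pos [ 4.999e+02 -1.000e-01  1.756e+02] rot [-179.99    0.     74.16] q [ -6. -11. 116.  -0.  75.  10.] tool shift mm [-292.3   31.1   10.6] turn units 0.009 F [-0.79 -0.51 -1.52] w 53.8 g 24.9
```

Call:
jog_arm --increments '[[[-0.02,0.002,0,0],[-0.035,0.004,0,0],[-0.05,0.005,0,0],[-0.05,0.005,0,0],[-0.05,0.005,0,0],[-0.045,0.005,0,0],[-0.03,0.003,0.005,0],[-0.012,0.002,0.005,0.009]]]'

```text
t: 18.8
ee_pos: [449.5, -290.9, 165.6]
tcp_rot: [180.0, -0.0, 73.8]
ft_force: [0.5, 0.2, -1.9]
gripper_width: 0.567
grasp_force: 24.9
```

Call:
jog_arm --increments '[[[0,0,0,0],[0,0,0,0],[0,0,0,0],[0,0,0,0]]]'

```text
t: 19.3
ee_pos: [450.2, -288.8, 165.9]
tcp_rot: [180.0, 0.0, 73.9]
ft_force: [0.3, -0.0, -1.1]
gripper_width: 0.566
grasp_force: 24.9
```

```bash
python3 go.py 450 -289.8 100 73.9; python3 - <<'E'
from m import *
for n in('wrist','scene'):
    c=grab(n);P=depthpts(c); roi=(350,560,-390,-130)
    for r in rects(c,P,roi,5,16,amin=200): print(n,'plate',*r)
    for r in rects(c,P,roi,60,84,vlo=0,amin=60): print(n,'tops',*r)
    for r in rects(c,P,roi,140,260,vlo=190,amin=60): print(n,'case',*r)
cv2.imwrite('pics/w3.png',np.hstack([cv2.resize(load(n)['image'],(400,300)) for n in('wrist','scene')]))
E
```

```text
t 19.3 pos [ 450.2 -288.8  165.9] rot [179.98   0.    73.94] q [-38.  -6. 112.   0.  73. -22.] tool shift mm [-1.   0.1 65.9] turn units 0.001 F [ 0.26 -0.04 -1.09] w 53.8 g 24.9
wrist plate 16127 9.6 [ 461.  -252.6] [163.4 118.9] 73.8 [260. 123.]
wrist tops 787 73.1 [ 479.3 -190.5] [ 9.8 39.3] 73.9 [260.  60.]
wrist tops 750 73.1 [ 463.6 -243.7] [11.  39.4] 74.0 [260. 135.]
wrist tops 535 74.3 [ 458.5 -260.2] [ 8.1 39.1] 74.0 [260. 157.]
wrist case 1402 211.5 [ 459.3 -273.4] [ 7.3 44. ] 74.0 [267. 249.]
wrist case 106 211.8 [ 441.6 -280.2] [2.9 8.9] 74.0 [232. 275.]
wrist case 239 211.8 [ 468.3 -287.8] [ 2.9 18.1] 73.8 [300. 276.]
scene plate 3294 10.0 [ 459.6 -253.4] [166. 122.] 74.6 [323. 304.]
scene tops 110 70.0 [ 470.7 -189.4] [18.6 30.7] 72.5 [306. 256.]
scene tops 68 74.6 [ 456.9 -245.8] [ 7.1 39.9] 75.7 [323. 276.]
scene tops 154 70.9 [ 453.6 -262. ] [15.7 40.6] 73.8 [330. 284.]
scene tops 97 75.5 [ 439.8 -316.1] [ 7.  47.3] 72.1 [349. 307.]
```

View pics/w3.png

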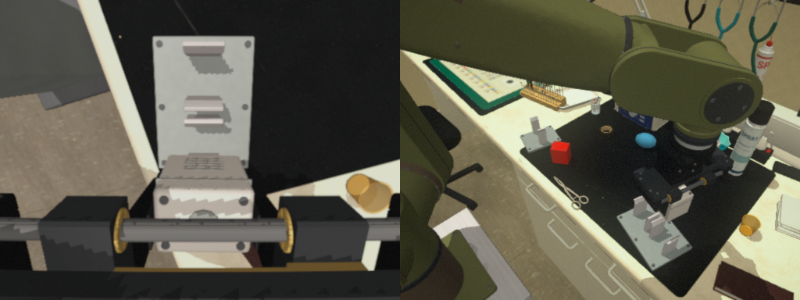

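The wrist view shows the case over the right cell (wrist half, about (203,200)) with its edges parallel to the cheeks. In the same view its offset from the cell centre is under 1 mm. I lower it.

Call:
jog_arm --increments '[[[0,0,0.015,0],[0,0,0.025,0],[0,0,0.02,0],[0,0,0.015,0],[0,0,0.01,0],[0,0,0.01,0],[0,0,0,0],[0,0,0,0]]]'

```text
t: 20.4
ee_pos: [450.3, -289.8, 71.3]
tcp_rot: [179.9, 0.0, 73.9]
ft_force: [0.0, -0.9, -0.8]
gripper_width: 0.569
grasp_force: 24.9
```

```bash
python3 go.py 450.2 -288.9 25.6 73.9
```

```text
t 20.4 pos [ 450.3 -289.8   71.3] rot [1.7994e+02 2.0000e-02 7.3870e+01] q [-39.   0. 116.   0.  63. -22.] tool shift mm [ 0.9 -0.4 45.7] turn units -0.001 F [ 0.03 -0.88 -0.82] w 54.0 g 24.9
```

No side force and the case is already between the lips, so I continue.

Call:
jog_arm --increments '[[[0,0,0.01,0],[0,0,0.01,0],[0,0,0.01,0],[0,0,0.008,0],[0,0,0.004,0],[0,0,0,0],[0,0,0,0],[0,0,0,0]]]'

```text
t: 21.4
ee_pos: [450.2, -289.7, 29.1]
tcp_rot: [180.0, 0.0, 73.9]
ft_force: [0.8, -0.6, -2.3]
gripper_width: 0.565
grasp_force: 24.9
```

```bash
python3 - <<'E'
from h import *
p=[]
for i in range(6): camera('top'); s=read_state(); p.append([*s['ee_pos'],*s['ft_force']])
print(np.mean(p,0).round(2))
E
```

```text
[ 4.5001e+02 -2.8959e+02  2.8900e+01 -2.3000e-01 -3.0000e-02 -1.2400e+00]
```

Call:
jog_arm --increments '[[[0,0,0.002,0],[0,0,0.001,0],[0,0,0.001,0],[0,0,0,0],[0,0,0,0]]]'

```text
t: 22.32
ee_pos: [449.8, -289.5, 25.6]
tcp_rot: [-179.9, -0.0, 73.9]
ft_force: [-4.0, 1.9, 5.9]
gripper_width: 0.568
grasp_force: 24.9
```

```bash
python3 - <<'E'
from h import *
p=[]
for i in range(6): camera('top'); s=read_state(); p.append([*s['ee_pos'],*s['ft_force']])
print(np.mean(p,0).round(2))
E
```

```text
[ 449.8  -289.45   25.62   -3.61    2.32    6.31]
```

The case touches the floor at the expected height (TCP 25.6 mm). I release and retreat.

Call:
jog_arm --increments '[[[0,0,0,0],[0,0,0,0],[0,0,0,0],[0,0,0,0],[0,0,-0.01,0],[0,0,-0.03,0],[0,0,-0.04,0],[0,0,-0.05,0]]]' --gripper 0

```text
t: 23.62
ee_pos: [449.3, -289.0, 155.6]
tcp_rot: [-179.9, -0.0, 73.9]
ft_force: [1.1, -0.7, -0.8]
gripper_width: 1.004
grasp_force: 0.0
```

Call:
jog_arm --increments '[[[0.03,0,-0.01,0],[0.04,0,0,0],[0.04,0,0,0],[0.04,0,0,0],[0.03,0,0,0],[0,0,0,0],[0,0,0,0],[0,0,0,0]]]'

```text
t: 24.62
ee_pos: [499.7, -117.5, 164.8]
tcp_rot: [180.0, 0.0, 73.8]
ft_force: [-0.1, -0.4, 0.5]
gripper_width: 1.0
grasp_force: 0.0
```

```bash
python3 go.py 450 -289 25 73.9; python3 - <<'E'
from m import *
for n in('wrist','scene','top'):
    c=grab(n);P=depthpts(c); roi=(350,560,-390,-130)
    for r in rects(c,P,roi,5,16,amin=300): print(n,'plate',*r)
    for r in rects(c,P,roi,60,84,vlo=0,amin=60): print(n,'tops',*r)
a=load('top')['image'];b=load('scene')['image']
cv2.imwrite('pics/w4.png',np.hstack([cv2.resize(a[150:270,290:450],(400,300)),cv2.resize(b[216:351,230:410],(400,300))]))
E
```

```text
t 24.62 pos [ 499.7 -117.5  164.8] rot [1.7999e+02 2.0000e-02 7.3800e+01] q [-19.  -8. 115.  -0.  74.  -3.] tool shift mm [-1.785e+02  1.000e-01  1.399e+02] turn units -0.004 F [-0.11 -0.45  0.47] w 95.0 g 0.0
wrist plate 4574 9.6 [ 475.9 -201.8] [ 63.4 118.4] 73.8 [260. 250.]
wrist plate 1004 9.5 [ 409.2 -283.8] [53.3 36.1] 73.7 [222. 327.]
wrist plate 898 9.5 [ 489.8 -303.4] [46.1 35.6] 74.1 [298. 325.]
wrist tops 380 74.8 [ 480.2 -186.1] [ 7.9 38.8] 73.8 [260. 271.]
wrist tops 751 70.0 [ 464.8 -241.1] [20.2 39. ] 73.8 [260. 322.]
wrist tops 387 71.7 [ 459.8 -256.5] [10.4 49.8] 73.8 [261. 338.]
scene plate 2799 10.1 [ 459.2 -253.5] [166.1 121.9] 74.3 [319. 302.]
scene tops 158 71.0 [ 477.3 -191.8] [18.8 46.1] 75.5 [308. 255.]
scene tops 77 74.7 [ 459.7 -246.7] [ 6.3 45.7] 74.2 [325. 276.]
scene tops 925 71.6 [ 447.7 -286.2] [66.1 58. ] 72.1 [339. 295.]
top plate 386 9.7 [ 475.  -206.5] [49.5 69.8] 73.3 [351. 226.]
top plate 363 9.7 [ 410.5 -298.4] [53.  46.6] 74.0 [389. 253.]
top tops 567 71.5 [ 447.8 -295.8] [56.2 55.3] 74.4 [394. 232.]
```

View pics/w4.png

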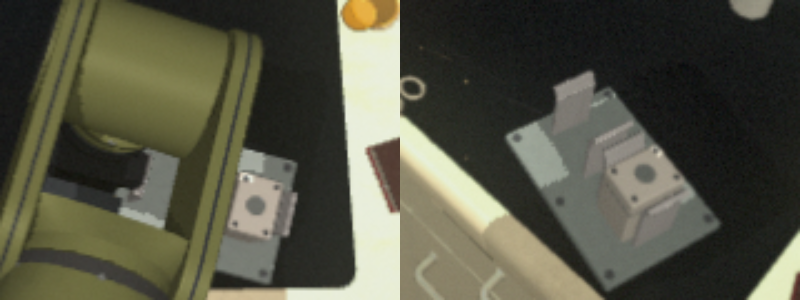

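The case stands upright in the right cell, at (645,175) in the right half. Its top is at 71.6 mm against the 72 mm expected, so it is fully down, and the robot is clear.

```bash
python3 -c "from rig import *; print(close_job())"
```

```text
the job is handed in; nothing more can be done
None
```

The case weighed about 150 g, so I judged it empty; it was set down and regripped on the open bench, now stands upright and fully down in the rack's right cell, and the job is handed in.

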